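# Stack the mixed clay lamps on the piles of their own kind

### The job

The five clay lamps on the ware board came mixed from the kiln. Stack each on the pile of its own shape in the display tray (both stars on the star lamp, both spouted lamps on the spouted one, the four-cornered lamp on its like), one squarely on top of another with its foot down in the bowl below and standing level. Set them down, do not drop them, leave the first lamps of the piles where they stand, and do not disturb the big dish or the stack of boxes.

Things in the scene. Friction and masses are not known exactly. Their poses are not given: they have to be found in the camera images.
- star_a: Star-shaped clay lamp, six points, 78 mm over points, 33 mm high, 65 g, to be moved. Origin: centre of underside, z up; a point along +x, notches on the y axis, where 20 mm wide fingers close on 61 mm (again every 60 degrees). Foot 30 mm wide, 15 high; rim wall 5 mm thick, upright 20 to 33 mm above the underside: grip there, fingertips 19 mm above the underside, to stay over the rim below.
- star_b: Just like star_a (same shape, size, origin and axes), also to be moved. The five lamps to move lie on the flat light wooden ware board beside the tray, centres over 100 mm apart.
- spout_a: Round clay lamp with one pinched spout, 58 mm wide, 73 mm long, 33 mm high, 65 g, to be moved. Origin: centre of underside, z up; the spout points to +x, its tip 44 mm from the origin; fingers close along y on 58 mm. Foot 30 mm wide, 15 high; rim wall 5 mm thick, upright 20 to 33 mm above the underside: grip there, fingertips 19 mm above the underside, to stay over the rim below.
- spout_b: Just like spout_a (same shape, size, origin and axes), also to be moved. The five lamps to move lie on the flat light wooden ware board beside the tray, centres over 100 mm apart.
- square_a: Four-cornered clay lamp, 55 mm between sides, 84 mm over corners, 33 mm high, 65 g, to be moved. Origin: centre of underside, z up; sides face x and y, where 20 mm wide fingers close on 56 mm. Foot 30 mm wide, 15 high; rim wall 5 mm thick, upright 20 to 33 mm above the underside: grip there, fingertips 19 mm above the underside, to stay over the rim below.
- star_pile: Lamp just like star_a (origin and axes too), standing alone in the dark wooden display tray (rim 40 mm high); first of its pile, stays there. Its bowl's flat floor is 20 mm above its underside, at least 46 mm across and 13 mm deep: the next lamp's foot stands on it at any yaw, that lamp's underside 20 mm above this one's, and so on upwards.
- spout_pile: Lamp just like spout_a (origin and axes too), standing alone in the dark wooden display tray (rim 40 mm high); first of its pile, stays there. Its bowl's flat floor is 20 mm above its underside, at least 46 mm across and 13 mm deep: the next lamp's foot stands on it at any yaw, that lamp's underside 20 mm above this one's, and so on upwards.
- square_pile: Lamp just like square_a (origin and axes too), standing alone in the dark wooden display tray (rim 40 mm high); first of its pile, stays there. Its bowl's flat floor is 20 mm above its underside, at least 46 mm across and 13 mm deep: the next lamp's foot stands on it at any yaw, that lamp's underside 20 mm above this one's, and so on upwards.
- big_dish: Large round terracotta dish, 124 mm across, 42 mm high, without spout or points, on the table beyond the tray and board. Origin: centre of the underside. Bystander.
- colour_boxes: Stack of three flat white boxes, 115 x 115 mm, 60 mm high, coloured tablets on top, on the table beyond the tray and board. Origin: centre of the underside. Bystander.
There are look-alikes about, which are no part of the job. What is shaped like the spout_a but green, pink or purple is not meant.

How it is judged (in metres and radians):
At the end, for the whole second after the job is handed in: Each lamp's foot is in the bowl of a lamp of its kind (centres within 12 mm, undersides 16 to 24 mm apart), stars and spouted lamps three high in either order, four-cornered two high; all within 0.15 rad of upright, under 0.02 m/s; the first lamps of the piles moved less than 30 mm (((horizontal distance between star_a and star_pile below 0.012 m and z of star_a in the frame of star_pile between 0.016 and 0.024 m and horizontal distance between star_b and star_a below 0.012 m and z of star_b in the frame of star_a between 0.016 and 0.024 m) or (horizontal distance between star_b and star_pile below 0.012 m and z of star_b in the frame of star_pile between 0.016 and 0.024 m and horizontal distance between star_a and star_b below 0.012 m and z of star_a in the frame of star_b between 0.016 and 0.024 m)) and ((horizontal distance between spout_a and spout_pile below 0.012 m and z of spout_a in the frame of spout_pile between 0.016 and 0.024 m and horizontal distance between spout_b and spout_a below 0.012 m and z of spout_b in the frame of spout_a between 0.016 and 0.024 m) or (horizontal distance between spout_b and spout_pile below 0.012 m and z of spout_b in the frame of spout_pile between 0.016 and 0.024 m and horizontal distance between spout_a and spout_b below 0.012 m and z of spout_a in the frame of spout_b between 0.016 and 0.024 m)) and horizontal distance between square_a and square_pile below 0.012 m and z of square_a in the frame of square_pile between 0.016 and 0.024 m and angle between each of star_a, star_b, spout_a, spout_b, square_a, star_pile, spout_pile, square_pile's own z axis and vertical below 0.15 rad and linear speed of each of star_a, star_b, spout_a, spout_b, square_a, star_pile, spout_pile, square_pile below 0.02 m/s and distance of each of star_pile, spout_pile, square_pile from where it was at the start of the episode below 0.03 m); the robot touches nothing.
It fails at once if big dish is shifted by more than 20 mm (distance of big_dish from where it was at the start of the episode above 0.02 m).
It fails at once if colour boxes is shifted by more than 20 mm (distance of colour_boxes from where it was at the start of the episode above 0.02 m).
It fails at once if a lamp is dropped: out of the fingers it falls faster than 0.7 m/s (some 25 mm) ((linear speed of star_a above 0.7 m/s and contact force between the fingers and star_a below 0.05 N) or (linear speed of star_b above 0.7 m/s and contact force between the fingers and star_b below 0.05 N) or (linear speed of spout_a above 0.7 m/s and contact force between the fingers and spout_a below 0.05 N) or (linear speed of spout_b above 0.7 m/s and contact force between the fingers and spout_b below 0.05 N) or (linear speed of square_a above 0.7 m/s and contact force between the fingers and square_a below 0.05 N)).
It also fails if it takes over 136 s, if anything falls off the work surface, if the arm or the gripper's body presses on something with over 40 N, if the wrist force passes 120 N, or if a joint passes its speed limit or range.

### The arm

A 6-joint arm with a two-finger parallel gripper is mounted at the origin on the work surface. World frame = base frame: x ahead of the robot, y to its left, z up, the work surface at z = 0. Lengths are in m, angles in degrees, forces in N, time in s.
With the tool pointing down it reaches from about 0.4 to 0.825 m from the base axis. Payload 7 kg.
Tool frame: the origin (TCP) lies midway between the tips of the shut fingers; the grasp point (between the pads) lies 19 mm behind it; z points along the fingers, y is the line along which they close (so a half turn about z gives the same grasp; the last joint's range is limited). The gripper opens to 88 mm and grips with 3 to 60 N. Pads are 19 mm wide; open, the fingers measure 130 mm over their backs; the gripper's body (78 mm by 193 mm) begins 47 mm behind the grasp point.
Start: joints at [83.314, 20.546, 0.682, 0, -70.136, -16.507], TCP at [0.266, 0.62, 0.227] pointing down, gripper open.
Joint ranges: [-176.03, 176.03], [-82.01, 121.73], [-58.28, 71.71], [-173.87, 95.51], [-174.79, -0.11], [-173.66, 173.66]. Speed limits (degrees/s): [136.94, 136.94, 172.46, 180, 180, 180].

### API

Orientations are given as a 3x3 rotation matrix whose columns are the frame's x, y, z axes.
In Python, from rig import robot gives the robot as it stands. Calls block until the motion is done:
- robot.goto(position, orientation): joint-space move of the TCP to a pose.
- robot.servo_line(position, ori=None, speed=0.15): straight line of the TCP; ori=None keeps the orientation; speed is the mean speed in m/s.
- robot.movej(angles): joint-space move.
- robot.move_gripper(opening): opening from 0.0 (shut) to 1.0 (fully open); the grip force is fixed at half the most; returns when the fingers have stopped.
- robot.dwell(seconds).
- robot.ik(position, orientation): joint angles nearest the present ones, or None.
- robot.grab_frame(name): name is "side" or "top" or "wrist"; returns (picture, depth): 480x640x3 uint8, red, green, blue; 480x640 float32, m along the optical axis (not along the pixel's ray), 0 where there is no reading.
- robot.camera_info(name): a dict with "vfov" (degrees; the focal length in pixels is half the picture's height over the tangent of half this angle, whatever the lens; pixels are square), "cx", "cy" (the principal point, pixels), "view" (4x4, takes a point from world to camera coordinates); the wrist camera has in their place "T_tool_cam" (4x4, takes a point from camera to tool coordinates, whose origin is the TCP and whose axes are the flange's). Camera axes: x right, y down, z forward; pixel columns grow to the right and rows downward; lengths in m; the calibration is good to about 2 mm. A picture is of the moment at which its call begins: read the wrist's pose just before it. camera_info takes no time and is no camera call.
A pose or a line that the arm cannot do raises robot.Unreachable and nothing moves.
- robot.job_done(): hands the job in; it is judged then, once.
Readings, each from a call of its own:
- robot.read_t(): time.
- robot.read_qpos(): joint angles.
- robot.read_qvel(): joint speeds.
- robot.read_effort(): joint torques, N m.
- robot.read_position(): TCP position.
- robot.read_tcp_rot(): TCP orientation.
- robot.read_force(): force on the tool from outside, world axes, zero at the start.
- robot.read_ft_torque(): the same for the moment, N m.
- robot.read_grip_width(): opening from 0.0 (shut) to 1.0 (fully open).
- robot.read_finger_force(): force on a finger pad.
Only numpy, scipy, OpenCV 4.12 (cv2) and the standard library are available. Lean on these libraries where they do the work, as an engineer would, in place of code of your own. Each camera call takes 0.05 s, during which the arm holds its last target. There are 200 camera calls.

## Working session

There is one attempt and no reset: what is moved stays moved. The work goes in short steps, each a Python script; the robot and the scene stay as the last script left them, time stands still between calls to the robot, and variables do not carry over. Pictures are saved under pics/ and viewed, at most 14 in all, crops included, and the job is handed in when it is done.

```bash
mkdir -p pics; ls; python3 - <<'E'
from rig import robot
import cv2,numpy as np
for n in("top","side"):
    im,d=robot.grab_frame(n); cv2.imwrite(f"pics/{n}0.png",im[:,:,::-1]); np.save(f"pics/{n}0.npy",d)
    print(n,robot.camera_info(n),(d>0).mean(),d[d>0].min(),d.max())
print(robot.camera_info("wrist"),robot.read_position(),robot.read_tcp_rot(),robot.read_t())
E
```

```text
pics
top {'vfov': 56.38983134783869, 'cx': 315.02404794990065, 'cy': 239.6351530813643, 'view': array([[-0.01418307, -0.99973735, -0.01800174, -0.09718868],
       [-0.98340351,  0.01720357, -0.18061446,  0.60414131],
       [ 0.18087671,  0.01514131, -0.98338922,  1.0725473 ],
       [ 0.        ,  0.        ,  0.        ,  1.        ]])} 0.9959375 0.8544726 2.2025218
side {'vfov': 51.42375375347712, 'cx': 327.9434383014071, 'cy': 236.9900655064801, 'view': array([[-0.88223025, -0.47081456,  0.00185164,  0.471251  ],
       [-0.31639145,  0.58994475, -0.7428739 ,  0.28060959],
       [ 0.34866349, -0.65597168, -0.66942881,  0.79213523],
       [ 0.        ,  0.        ,  0.        ,  1.        ]])} 0.996005859375 0.6247282 3.4297712
{'vfov': 65.63633748901644, 'cx': 321.80084535620244, 'cy': 237.8438836479034, 'T_tool_cam': array([[ 5.08402985e-04, -9.58690764e-01, -2.84449925e-01,
         7.76054539e-02],
       [ 9.99999680e-01,  3.11747669e-04,  7.36626004e-04,
         1.03897441e-03],
       [-6.17519946e-04, -2.84450209e-01,  9.58690616e-01,
        -1.56433242e-01],
       [ 0.00000000e+00,  0.00000000e+00,  0.00000000e+00,
         1.00000000e+00]])} [0.26568104 0.62002617 0.22571278] [[ 9.19139237e-01 -3.93932559e-01 -4.49450407e-04]
 [-3.93932786e-01 -9.19138132e-01 -1.43305784e-03]
 [ 1.51421133e-04  1.49423294e-03 -9.99998872e-01]] 0.1
```

View pics/top0.png

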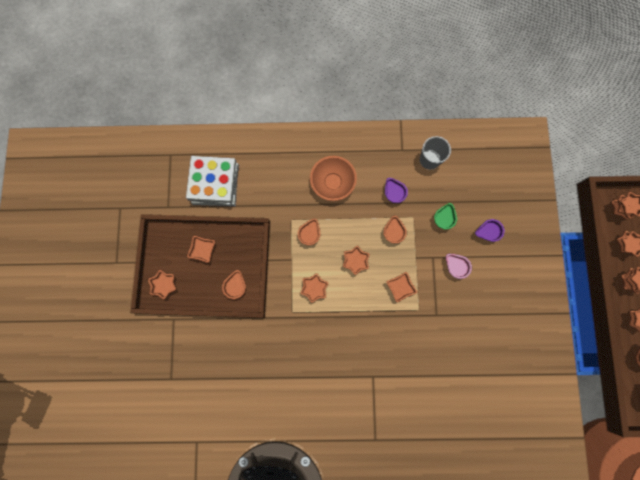

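View pics/side0.png

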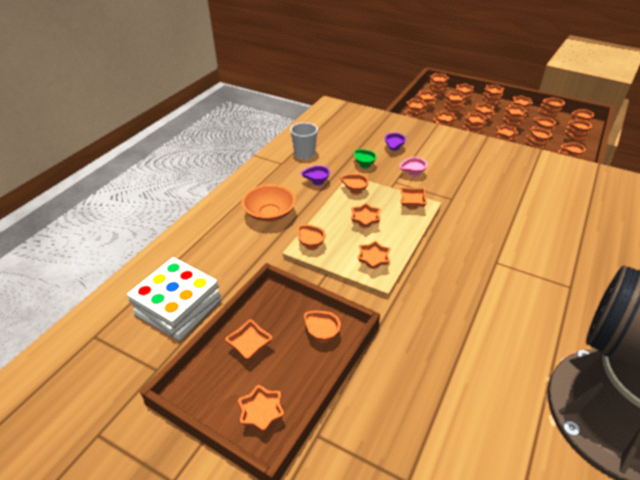

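The top view shows terracotta lamps on the board: spouted at (309,233) and (394,231), stars at (355,260) and (314,289), square at (401,287). In the tray are the first lamps: square (201,250), star (162,285) and spouted (234,285).

Possible confusions:
- Purple spouted at (395,191) and (489,231), green at (445,217), pink at (458,266): wrong colour.
- Big dish at (333,180): bystander.
- Lamps in the tray at right (625,205…320): off the table.

I choose the five terracotta lamps inside the light board. The side view agrees.

```bash
cat > lib.py <<'E'
from rig import robot
import cv2, numpy as np
def campose(name):
    """(K-params, cam->world 4x4); call just before grab_frame for the wrist"""
    c=robot.camera_info(name); f=240/np.tan(np.radians(c["vfov"]/2))
    if name=="wrist":
        T=np.eye(4); T[:3,:3]=robot.read_tcp_rot(); T[:3,3]=robot.read_position()
        M=T@c["T_tool_cam"]
    else: M=np.linalg.inv(c["view"])
    return f,c["cx"],c["cy"],M
def cast(uv,cam,z):
    f,cx,cy,M=cam; uv=np.asarray(uv,float).reshape(-1,2)
    d=np.c_[(uv[:,0]-cx)/f,(uv[:,1]-cy)/f,np.ones(len(uv))]@M[:3,:3].T
    return M[:3,3]+d*((z-M[2,3])/d[:,2])[:,None]
def depthpts(uv,d,cam):
    f,cx,cy,M=cam; uv=np.asarray(uv).reshape(-1,2); z=d[uv[:,1],uv[:,0]]
    return np.c_[(uv[:,0]-cx)/f*z,(uv[:,1]-cy)/f*z,z]@M[:3,:3].T+M[:3,3]
def lamp_mask(im):
    h=cv2.cvtColor(im,cv2.COLOR_RGB2HSV)
    m=cv2.inRange(h,(3,125,110),(13,255,255))
    return cv2.morphologyEx(m,cv2.MORPH_CLOSE,np.ones((3,3),np.uint8))
def outline(c,cam,z):
    """contour -> metric mask at plane z (0.5 mm cells) -> centroid, inscribed circle, yaw harmonics"""
    P=cast(c,cam,z)[:,:2]; o=P.min(0)-.005; s=4000.
    q=((P-o)*s).astype(np.int32); m=np.zeros(q.max(0)[::-1]+20,np.uint8); cv2.fillPoly(m,[q],255)
    M=cv2.moments(m,True); cen=np.array([M["m10"],M["m01"]])/M["m00"]/s+o
    D=cv2.distanceTransform(m,cv2.DIST_L2,5); r=D.max(); yy,xx=np.where(D>r-2); ic=np.array([xx.mean(),yy.mean()])/s+o
    ys,xs=np.where(m); X=np.c_[xs,ys]/s+o
    def ph(n):
        v=X-cen; a=np.arctan2(v[:,1],v[:,0]); rr=np.hypot(*v.T)
        return np.degrees(np.angle((rr**n*np.exp(1j*n*a)).sum()))/n, abs((rr**n*np.exp(1j*n*a)).sum())/(rr**n).sum()
    v=X-ic; k=np.hypot(*v.T); far=v[k>k.max()-.004].mean(0)
    return dict(cen=cen,ic=ic,r=r/s,far=k.max(),spyaw=np.degrees(np.arctan2(far[1],far[0])),ph4=ph(4),ph6=ph(6),area=M["m00"]/s/s)
E
python3 - <<'E'
from lib import *
cam=campose("top"); im=cv2.imread("pics/top0.png")[:,:,::-1].copy(); d=np.load("pics/top0.npy")
print("board z",depthpts([(335,245),(370,290),(300,300),(405,255),(335,300)],d,cam).round(4)[:,2],"tray z",depthpts([(180,240),(220,300),(200,290),(250,250)],d,cam).round(4)[:,2],"table",depthpts([(350,350),(280,340),(200,340)],d,cam)[:,2])
np.set_printoptions(precision=4,suppress=True)
m=lamp_mask(im); m[:,:140]=0;m[:,440:]=0
for c in cv2.findContours(m,cv2.RETR_EXTERNAL,cv2.CHAIN_APPROX_NONE)[0]:
    if cv2.contourArea(c)<150: continue
    u=c.reshape(-1,2).mean(0)
    zz=depthpts(np.array([u]).astype(int),d,cam)[0,2]
    o=outline(c,cam,.045); print(u.round(),"bowl z %.4f"%zz,o)
E
```

```text
board z [0.0201 0.0218 0.0169 0.0212 0.021 ] tray z [0.0112 0.0117 0.0139 0.0125] table [-0.00175384 -0.00054163  0.00155251]
[314. 288.] bowl z 0.0372 {'cen': array([ 0.4822, -0.1023]), 'ic': array([ 0.4822, -0.1021]), 'r': np.float32(0.027370544), 'far': np.float64(0.036713829078947866), 'spyaw': np.float64(-83.52390558873712), 'ph4': (np.float64(-41.20999672247133), np.float64(0.014527860431356931)), 'ph6': (np.float64(-10.376947054757236), np.float64(0.4301989423224358)), 'area': 0.00301625}
[401. 287.] bowl z 0.0373 {'cen': array([ 0.4816, -0.3187]), 'ic': array([ 0.482 , -0.3187]), 'r': np.float32(0.025870545), 'far': np.float64(0.04010444556472577), 'spyaw': np.float64(-97.4646395963927), 'ph4': (np.float64(-20.291255665761263), np.float64(0.48295718700117723)), 'ph6': (np.float64(27.40491855201643), np.float64(0.036392857437198695)), 'area': 0.003074125}
[234. 285.] bowl z 0.0297 {'cen': array([0.4927, 0.0983]), 'ic': array([0.4888, 0.099 ]), 'r': np.float32(0.02835002), 'far': np.float64(0.04439163063514846), 'spyaw': np.float64(-12.925928859435109), 'ph4': (np.float64(-12.5
[... 1677 characters left out ...]
0.6252, -0.3088]), 'ic': array([ 0.6212, -0.3084]), 'r': np.float32(0.027240708), 'far': np.float64(0.0460966795792033), 'spyaw': np.float64(-2.2379943680522505), 'ph4': (np.float64(-1.982287744786516), np.float64(0.2550618088211613)), 'ph6': (np.float64(-1.47142266712893), np.float64(0.25244469857147)), 'area': 0.00297525}
[333. 178.] bowl z 0.0107 {'cen': array([ 0.7676, -0.1553]), 'ic': array([ 0.767, -0.155]), 'r': np.float32(0.06001706), 'far': np.float64(0.0640407401581212), 'spyaw': np.float64(-27.473518582223548), 'ph4': (np.float64(38.224721462684805), np.float64(0.006883301134514082)), 'ph6': (np.float64(-21.260898015215517), np.float64(0.011931844853217929)), 'area': 0.0120905625}
```

```bash
cat >> lib.py <<'E'
np.set_printoptions(precision=4,suppress=True)
def Rdown(a):
    y=np.array([np.cos(np.radians(a)),np.sin(np.radians(a)),0]); z=np.array([0,0,-1.]); return np.c_[np.cross(y,z),y,z]
def pick_yaw(xy,z,a,step=180):
    """closing direction a (mod step) with the least joint travel, keeping joint 6 within +-120"""
    q0=robot.read_qpos(); best=None
    for k in range(int(360/step)):
        q=robot.ik([*xy,z],Rdown(a+k*step))
        if q is None or abs(q[5])>150: continue
        c=np.abs(np.array(q)-q0).max()+.3*abs(q[5])
        if best is None or c<best[0]: best=(c,a+k*step,np.array(q))
    return best[1],best[2]
def look(z,near,save=None):
    """wrist view: outline at plane z of the lamp nearest to 'near', plus depth of the bowl floor"""
    robot.dwell(.3); cam=campose("wrist"); im,d=robot.grab_frame("wrist")
    if save: cv2.imwrite(save,im[:,:,::-1])
    best=None
    for c in cv2.findContours(lamp_mask(im),cv2.RETR_EXTERNAL,cv2.CHAIN_APPROX_NONE)[0]:
        if cv2.contourArea(c)<1500: continue
        o=outline(c,cam,z); e=np.hypot(*(o["cen"]-near)); 
        if best is None or e<best[0]: best=(e,o)
    o=best[1]
    # bowl floor / rim heights and surface around, from depth
    f,cx,cy,M=cam; Mi=np.linalg.inv(M)
    p=Mi@np.r_[o["ic"],z-.013,1]; u=int(f*p[0]/p[2]+cx); v=int(f*p[1]/p[2]+cy)
    g=np.stack(np.meshgrid(np.arange(u-10,u+11),np.arange(v-10,v+11)),-1).reshape(-1,2)
    o["floor"]=np.median(depthpts(g,d,cam)[:,2])
    a=np.linspace(0,6.28,40); ring=np.c_[o["ic"][0]+.055*np.cos(a),o["ic"][1]+.055*np.sin(a),np.full(40,z-.033),np.ones(40)]@Mi.T
    uv=np.c_[f*ring[:,0]/ring[:,2]+cx,f*ring[:,1]/ring[:,2]+cy].astype(int); uv=uv[(uv>=0).all(1)&(uv[:,0]<640)&(uv[:,1]<480)]
    o["ground"]=np.median(depthpts(uv,d,cam)[:,2])
    return o
E
python3 - <<'E'
from lib import *
for n,xy,a in(("star",(.499,.280),10.4+90),("square",(.587,.184),-15+90),("spout",(.489,.099),77)):
    a,q=pick_yaw(xy,.17,a,60 if n=="star" else 90 if n=="square" else 180); print(n,a,q)
    robot.movej(q); print(robot.read_t(),look(.045,np.array(xy),f"pics/w_{n}.png"))
E
```

```text
star 220.4 [ 48.8827  13.4532 -17.1266   0.     -59.4202  -8.4827]
1.6417 {'cen': array([0.5298, 0.2317]), 'ic': array([0.5165, 0.2607]), 'r': np.float32(0.06759457), 'far': np.float64(0.24690995392495263), 'spyaw': np.float64(-110.1455881075831), 'ph4': (np.float64(-33.91877541154217), np.float64(0.3457588195756142)), 'ph6': (np.float64(1.38118798063696), np.float64(0.41770064871359036)), 'area': 0.047877375, 'floor': np.float64(0.030523505544355956), 'ground': np.float64(0.010588553149130125)}
square 165 [ 35.571   17.3287 -11.7131   0.     -60.9582 -50.571 ]
2.725 {'cen': array([0.5491, 0.1537]), 'ic': array([0.5483, 0.1441]), 'r': np.float32(0.10259845), 'far': np.float64(0.17775380429517182), 'spyaw': np.float64(119.53022793555569), 'ph4': (np.float64(40.725500727124896), np.float64(0.3736872165752624)), 'ph6': (np.float64(4.612188880401092), np.float64(0.20357691719038482)), 'area': 0.04608475, 'floor': np.float64(0.010208065614415507), 'ground': np.float64(0.01049408345743133)}
spout 257 [ 34.0534   6.5983 -25.7966   0.     -57.6051  42.9466]
4.525 {'cen': array([0.5297, 0.026 ]), 'ic': array([0.5518, 0.0248]), 'r': np.float32(0.005594574), 'far': np.float64(0.13430884962370027), 'spyaw': np.float64(174.96051888828814), 'ph4': (np.float64(-3.0497147803087974), np.float64(0.9875464813696387)), 'ph6': (np.float64(-3.2097746082069065), np.float64(0.975341442010328)), 'area': 0.002228625, 'floor': np.float64(0.03776522079058292), 'ground': np.float64(0.009904641620080923)}
```

```bash
python3 - <<'E'
import cv2,numpy as np
ims=[cv2.imread(f"pics/w_{n}.png") for n in("star","square","spout")]
cv2.imwrite("pics/w3.png",np.hstack([cv2.resize(i,(266,200)) for i in ims]))
h=[cv2.cvtColor(i,cv2.COLOR_BGR2HSV) for i in ims]
for x in h: print([x[v,u].tolist() for u,v in((320,238),(320,200),(100,100),(500,400),(320,420),(330,255))])
E
```

```text
[[11, 169, 244], [19, 144, 255], [18, 132, 251], [20, 155, 132], [6, 56, 64], [9, 173, 165]]
[[11, 174, 229], [13, 166, 250], [18, 132, 249], [20, 158, 129], [5, 29, 53], [10, 168, 164]]
[[10, 178, 208], [14, 158, 254], [11, 165, 153], [20, 157, 109], [9, 70, 51], [10, 182, 153]]
```

View pics/w3.png

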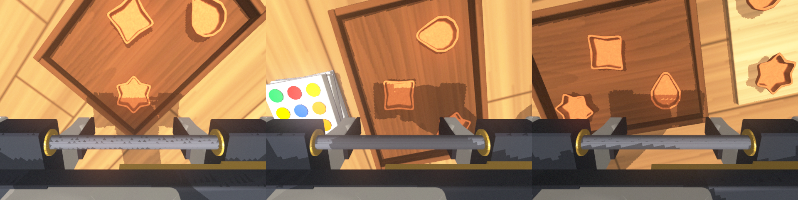

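View pics/w_star.png

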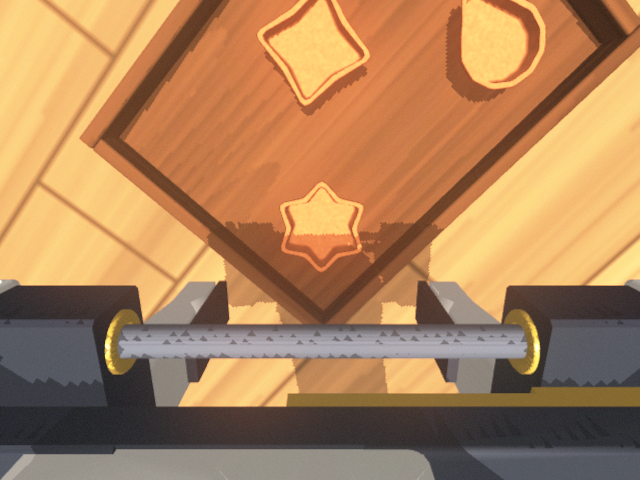

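The star view confirms the choice: star first lamp at (321,226), square at (313,48) and spout at (497,40), all terracotta. Shadows and glare spoil the colour mask here, so I'll segment the wrist views by depth height instead.

```bash
python3 - <<'E'
s=open('lib.py').read(); i=s.index("def look(")
s=s[:i]+'''def look(ground,near,save=None):
    """wrist view: rim (>22 mm over ground, by depth) of the lamp at 'near' -> outline on rim plane; heights from depth"""
    robot.dwell(.3); cam=campose("wrist"); im,d=robot.grab_frame("wrist")
    if save: cv2.imwrite(save,im[:,:,::-1])
    uv=np.stack(np.meshgrid(np.arange(640),np.arange(480)),-1).reshape(-1,2)
    P=depthpts(uv,d,cam); r=np.hypot(*(P[:,:2]-near).T); z=P[:,2]
    m=((r<.062)&(z>ground+.024)&(z<ground+.045)).reshape(480,640).astype(np.uint8)*255
    m=cv2.morphologyEx(m,cv2.MORPH_CLOSE,np.ones((5,5),np.uint8))
    c=max(cv2.findContours(m,cv2.RETR_EXTERNAL,cv2.CHAIN_APPROX_NONE)[0],key=cv2.contourArea)
    rim=np.median(z[(m.ravel()>0)&(z>ground+.026)])
    o=outline(c,cam,rim); k=np.hypot(*(P[:,:2]-o["ic"]).T)
    o.update(rim=rim,floor=np.median(z[k<.015]),ground=np.median(z[(k>.05)&(k<.065)]),u=c.reshape(-1,2).mean(0))
    return o
def show(n,o): print(n,"t%.1f"%robot.read_t(),"cen",o["cen"],"ic",o["ic"],"r %.4f far %.4f"%(o["r"],o["far"]),"sp %.1f p4 %.1f p6 %.1f"%(o["spyaw"],o["ph4"][0],o["ph6"][0]),"area %.0f rim %.4f floor %.4f gr %.4f"%(o["area"]*1e6,o["rim"],o["floor"],o["ground"]),o["u"].round())
'''
open('lib.py','w').write(s)
E
python3 - <<'E'
from lib import *
for n,xy,a in(("spout",(.489,.099),77),("square",(.587,.184),-15+90),("star",(.499,.280),10.4+90),("starA",(.482,-.102),-10.4+90)):
    a,q=pick_yaw(xy,.17,a,60 if "star" in n else 90 if n=="square" else 180)
    robot.movej(q); show(n,look(.021 if n=="starA" else .012,np.array(xy),f"pics/v_{n}.png"))
E
```

```text
spout t5.5 cen [0.4945 0.0968] ic [0.4907 0.0977] r 0.0283 far 0.0440 sp -12.8 p4 -12.9 p6 -12.9 area 3008 rim 0.0427 floor 0.0302 gr 0.2564 [321. 221.]
square t6.4 cen [0.5888 0.183 ] ic [0.5887 0.1827] r 0.0272 far 0.0399 sp 67.3 p4 30.4 p6 26.4 area 3179 rim 0.0429 floor 0.0302 gr 0.2575 [320. 225.]
star t7.3 cen [0.5003 0.2791] ic [0.5001 0.2789] r 0.0280 far 0.0372 sp 44.6 p4 -44.3 p6 10.1 area 3194 rim 0.0430 floor 0.0302 gr 0.2561 [320. 227.]
starA t9.1 cen [ 0.4848 -0.1041] ic [ 0.4847 -0.1042] r 0.0280 far 0.0373 sp 40.3 p4 38.7 p6 -10.4 area 3193 rim 0.0490 floor 0.0362 gr 0.2568 [319. 228.]
```

```bash
cat >> lib.py <<'E'
PILE=dict(star=((.5002,.2790),10.1),square=((.5888,.1830),30.4),spout=((.4907,.0977),-12.8))
TRAY,BOARD,HOV=.010,.016,.17
SYM=dict(star=60,square=90,spout=360)
def pick(kind,near,yaw0,save=None):
    """hover, measure, grasp; yaw0 = rough yaw (points/spout; for the square its corner phase). Returns (yaw, closing angle)"""
    off={"square":45}.get(kind,90); st=min(SYM[kind],180)
    robot.move_gripper(1.0)
    a,q=pick_yaw(near,HOV,yaw0+off,st); robot.movej(q)
    o=look(BOARD,np.array(near),save); show(kind,o)
    c=o["ic"] if kind=="spout" else o["cen"]; yaw=o[{"star":"ph6","square":"ph4","spout":"ph4"}[kind]][0]
    if kind=="spout": yaw+=90*round((o["spyaw"]-yaw)/90)
    a,q=pick_yaw(c,HOV,yaw+off,st); robot.movej(q)
    robot.servo_line([*c,BOARD+.045],speed=.15); robot.servo_line([*c,BOARD+.019],speed=.06)
    robot.move_gripper(0); w=robot.read_grip_width()*88
    print("grip %.1f mm, force"%w,robot.read_finger_force(),"pos",robot.read_position())
    robot.servo_line([*c,BOARD+.045],speed=.06); robot.servo_line([*c,HOV],speed=.2)
    print("after lift width %.1f"%(robot.read_grip_width()*88)); return yaw,a
def place(kind,level,yaw,a,xy=None):
    P,py=PILE[kind]; P=P if xy is None else xy; z=TRAY+.020*level+.019
    d=py-yaw
    try: a2,q=pick_yaw(P,HOV,a+d,SYM[kind])
    except TypeError: a2,q=pick_yaw(P,HOV,a+d,180)
    robot.movej(q); robot.servo_line([*P,z+.025],speed=.15); robot.servo_line([*P,z+.006],speed=.05)
    robot.dwell(.3); f0=np.array(robot.read_force())
    for h in np.arange(.005,-.0031,-.001):
        robot.servo_line([*P,z+h],speed=.02); f=np.array(robot.read_force())-f0
        if f[2]>2.5: break
    print("contact h %.4f"%h,"df",f,"pos",robot.read_position())
    robot.dwell(.3); robot.move_gripper(.82); robot.dwell(.3)
    p=robot.read_position(); robot.servo_line([p[0],p[1],p[2]+.03],speed=.08); robot.servo_line([p[0],p[1],HOV],speed=.2)
    show("placed",look(TRAY+.02*level,np.array(P))); print("t",robot.read_t())
E
python3 - <<'E'
from lib import *
y,a=pick("star",(.4847,-.1041),-10.4); place("star",1,y,a)
E
```

```text
star t9.9 cen [ 0.4849 -0.1041] ic [ 0.485 -0.104] r 0.0280 far 0.0371 sp -141.2 p4 28.2 p6 -10.5 area 3196 rim 0.0488 floor 0.0362 gr 0.2568 [321. 231.]
grip 60.6 mm, force 28.67228452116251 pos [ 0.485  -0.1042  0.0352]
after lift width 60.9
contact h 0.0000 df [ 0.814  -1.9707  2.8732] pos [0.5004 0.279  0.0492]
placed t20.6 cen [0.4995 0.2788] ic [0.4995 0.2789] r 0.0281 far 0.0371 sp -84.1 p4 40.7 p6 10.2 area 3202 rim 0.0629 floor 0.0502 gr 0.2568 [321. 237.]
t 20.6083
```

Placed within 1 mm, level. I'll continue the same way, with a check inside each cycle.

```bash
cat > run.py <<'E'
from lib import *
import sys
for kind,near,y0,lvl in [("star",(.553,-.210),-5.2,2),("square",(.484,-.320),-20.3,1)] if sys.argv[1]=="1" else [("spout",(.622,-.092),-22,1),("spout",(.623,-.310),-2,2)]:
    y,a=pick(kind,near,y0)
    assert 50<robot.read_grip_width()*88<66
    place(kind,lvl,y,a)
E
python3 run.py 1
```

```text
star t23.3 cen [ 0.5524 -0.2097] ic [ 0.5524 -0.2097] r 0.0277 far 0.0372 sp 92.0 p4 9.3 p6 -5.5 area 3193 rim 0.0488 floor 0.0362 gr 0.2563 [322. 232.]
grip 60.8 mm, force 28.68761094767251 pos [ 0.5526 -0.2098  0.0352]
after lift width 60.6
contact h -0.0010 df [-2.6246 -2.6875 10.2532] pos [0.5006 0.279  0.069 ]
placed t34.4 cen [0.4995 0.2788] ic [0.4996 0.2789] r 0.0282 far 0.0369 sp -178.2 p4 -40.3 p6 10.0 area 3202 rim 0.0829 floor 0.0702 gr 0.2568 [320. 245.]
t 34.35
square t37.4 cen [ 0.4836 -0.3198] ic [ 0.4834 -0.3198] r 0.0268 far 0.0398 sp 18.1 p4 -20.3 p6 10.5 area 3180 rim 0.0488 floor 0.0362 gr 0.2565 [322. 231.]
grip 56.1 mm, force 29.859908582875505 pos [ 0.4837 -0.3199  0.0351]
after lift width 55.8
contact h -0.0010 df [-1.8809 -0.437   8.9564] pos [0.5892 0.183  0.0491]
placed t48.9 cen [0.5876 0.1821] ic [0.5877 0.1819] r 0.0275 far 0.0397 sp 86.2 p4 30.4 p6 -18.0 area 3184 rim 0.0628 floor 0.0502 gr 0.2567 [321. 236.]
t 48.8667
```

```bash
python3 run.py 2 && python3 - <<'E'
from lib import *
p=robot.read_position(); robot.movej([83.3,20.5,.7,0,-70.1,-16.5])
for n in("side","top"):
    im,d=robot.grab_frame(n); cv2.imwrite(f"pics/{n}9.png",im[:,:,::-1])
E
```

```text
spout t50.8 cen [ 0.6252 -0.0938] ic [ 0.6221 -0.0924] r 0.0280 far 0.0433 sp -23.8 p4 -23.5 p6 -23.5 area 3017 rim 0.0486 floor 0.0361 gr 0.2568 [322. 225.]
grip 57.9 mm, force 30.000311244511977 pos [ 0.6223 -0.0923  0.0352]
after lift width 57.5
contact h -0.0010 df [-3.5519 -0.1638 13.3408] pos [0.491  0.0977 0.0491]
placed t61.3 cen [0.4938 0.0958] ic [0.4898 0.0966] r 0.0285 far 0.0442 sp -12.8 p4 -12.6 p6 -12.8 area 3020 rim 0.0626 floor 0.0502 gr 0.2568 [321. 230.]
t 61.3167
spout t63.8 cen [ 0.6265 -0.3096] ic [ 0.6225 -0.3093] r 0.0282 far 0.0442 sp -3.1 p4 -2.8 p6 -2.8 area 3019 rim 0.0486 floor 0.0363 gr 0.2570 [320. 225.]
grip 58.0 mm, force 30.00013628276065 pos [ 0.6226 -0.3093  0.0352]
after lift width 57.7
contact h 0.0000 df [ 0.6137 -0.8809  2.5132] pos [0.4909 0.0977 0.0691]
placed t74.4 cen [0.4947 0.0956] ic [0.4909 0.0964] r 0.0285 far 0.0443 sp -12.6 p4 -12.8 p6 -12.8 area 3029 rim 0.0826 floor 0.0702 gr 0.2568 [321. 236.]
t 74.4417
```

View pics/side9.png

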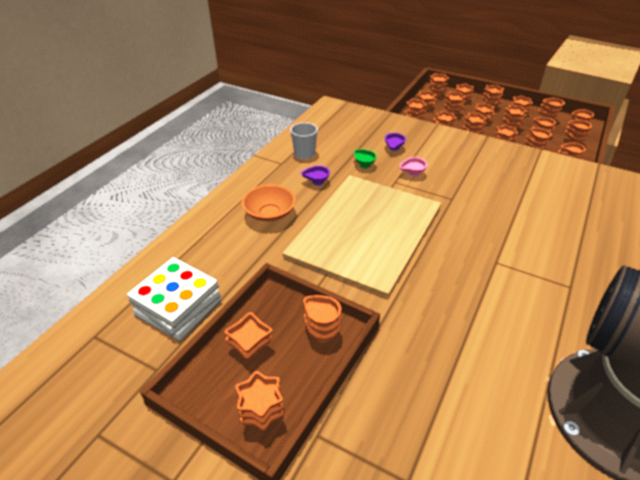

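The side view shows three level stacks: star at (260,398), spout at (322,315) and square at (248,335). The board is empty, and the dish and boxes are where they were.

```bash
python3 -c "
from rig import robot
print(robot.job_done())"
```

```text
the job is handed in; nothing more can be done
None
```

All five lamps are stacked level on the piles of their own shape, within about 2 mm of centre by the wrist camera; the job is handed in, at about 75 s of the 136 s allowed, with no verdict returned.

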